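Stand the framed glass scale on edge and slide it into the checking cradle

ROBOT

A 6-joint arm with a two-finger parallel gripper is mounted at the origin on the work surface. World frame = base frame: x ahead of the robot, y to its left, z up, the work surface at z = 0. Lengths are in m, angles in rad, forces in N, time in s.
With the tool pointing down it reaches from about 0.3 to 1 m from the base axis. Payload 5.1 kg.
Tool frame: the origin (TCP) lies between the finger pads; the fingertips stand 14 mm ahead of it and the grasp point (between the pads) lies 5 mm behind it; z points along the fingers, y is the line along which they close (so a half turn about z gives the same grasp; the last joint's range is limited). The gripper opens to 95 mm and grips with 3 to 60 N. Pads are 20 mm wide; open, the fingers measure 119 mm over their backs; the gripper's body (75 mm by 180 mm) begins 59 mm behind the grasp point.
Start: joints at [1.223, 0.124, 1.65, -0, 1.367, -0.083], TCP at [0.17, 0.627, 0.229] pointing down, gripper open.
Joint ranges: [-2.61, 2.61], [-1.02, 2.33], [0.03, 2.71], [-1.35, 4.49], [0.32, 2.68], [-2.91, 2.91]. Speed limits (rad/s): [2.57, 2.57, 3.14, 3.14, 3.14, 3.14].

INTERFACE

Orientations are given as a unit quaternion [x, y, z, w].
In Python, from cell import * gives the robot as it stands. The module is installed in compiled form; this text tells all that it offers.
- The arm moves only by the tool apply_moves, never from a script. Its argument "targets" is a list of rows, each a list of 7 numbers: the shift along the world's x, y, z in cm, then the turn, a rotation vector about the world's x, y, z in rad, then the finger opening in cm, from 0 to 9.51. A call has 1 to 20 rows; each row is the pose to reach, as a shift and turn from the pose commanded when the call began; what a row does not reach only later rows make up. A row lasts 1/10 s, in which the tool goes at most 50 mm and 8.59 degrees, less where a joint would pass 70% of its speed; a pose out of reach is approached as far as the arm can. A call with a gripper value outside its range is refused whole. The fingers move at their own pace and stop on an object; "newtons" is the grip in N (left out, the last holds). Time passes only in rows, so rows that repeat a pose let the fingers close. It gives the time, the measured TCP pose, the force, the opening and the grip force at its end, in the units of the state.
- get_state(): the state, without advancing time (a new reading comes with each control period).
- camera(name): name is "scene" or "top" or "wrist"; returns a dict with "img" (400x640x3 uint8, red, green, blue), "intrinsics" (3x3 intrinsics, pixels), "cam_to_world" (4x4, takes a point from camera to world coordinates). Camera axes: x right, y up, looking along -z (the intrinsics and any distortion apply to the point x, -y, -z); pixel columns grow to the right and rows downward; lengths in m; the calibration is good to about 2 mm. A picture is of the moment at which its call begins. There is no depth.
- close_job(): hands the job in; it is judged then, once.
The state is a dict: "time": time; "joint_pos": joint angles; "joint_velocities": joint speeds; "effort": joint torques, N m; "tcp_pos": TCP position; "tool_rot": TCP orientation; "wrist_force": force on the tool from outside, world axes, zero at the start; "torque": the same for the moment, N m; "finger_gap": finger opening in m; "grip_force": force on a finger pad.
Only numpy, scipy, OpenCV 4.12 (cv2) and the standard library are available. Lean on these libraries where they do the work, as an engineer would, in place of code of your own. Each camera call takes 0.05 s, during which the arm holds its last target. There are 200 camera calls.

TASK

Pick up the oblong framed glass scale that lies flat on the bench (not the square one), stand it upright on one of its short thin edges on the open bench outside the cradle, and let go so that it stands by itself. Then slide it along the bench, still upright, under the cradle's bridge and between its cheeks until it is fully home against the end stop, and let go. Leave everything else on the bench where it is.

Things in the scene. Friction and masses are not known exactly. Their poses are not given: they have to be found in the camera images.
- plate: the oblong framed glass scale: aluminium slab 95 (its x, long) x 64 (its y) x 20 thick (its z) with a round glass window of 42 dia in both faces, about 0.33 kg; starts lying flat. Origin: centre of one large face (the underside at the start). Either short edge (64 x 20) may go down; standing, it is 95 high.
- plate_center (a point): the centre of the slab, 10 above plate's origin along its z; same axes
- cradle: grey cradle fixed to the bench, no floor: slot 24 wide along its x between two cheeks 35 high, 20 thick; mouth at x=-34, end stop (60 high) with its face at x=+32. A steel bridge crosses over the slot at x=13 to 27, underside 103, top 112 above the bench, posts at y=+-21 to +-31. Origin: on the bench in mid-slot, below the scale's centre when it is home. x points from mouth to stop, z up
- cradle_mouth (a point): centre of the slot's mouth, on the bench, 34 before the cradle's origin; same axes. Two flared lead-in lips, 35 high, reach 18 farther out from here, their tips about 42 apart inside and 56 outside
- brass_weight: brass cylinder weight with a small knob, 40 dia x 60 high (mm); bystander, leave alone. Origin: centre of its underside
- square_frame: look-alike: a SQUARE aluminium frame with round window, 64 x 64 x 20 thick, lying flat (mm); bystander, leave alone. Origin: centre of its underside
- dial_gauge: white dial-gauge stand, foot 60 (x) x 80 (y), 154 high (mm); bystander, leave alone. Origin: centre of its underside
- wood_block: wooden block, 70 (x) x 40 (y) x 30 high (mm); bystander, leave alone. Origin: centre of its underside
- clear_pot: clear open pot, 64 dia x 55 high (mm); bystander, leave alone. Origin: centre of its underside
- screwdriver: screwdriver lying along its x, about 130 long, up to about 30 thick (mm); bystander, leave alone. Origin: centre of its underside
- calculator: black desk calculator, 120 (x) x 70 (y) x 16 high (mm); bystander, leave alone. Origin: centre of its underside

How it is judged:
On the way:
1. the oblong scale stands by itself, upright on a short edge, on the bench outside the cradle, let go ((angle between plate_center's own x axis and vertical below 0.08 rad or angle between plate_center's own x axis and vertical above 3.06159 rad) and height (world z) of plate_center between 0.044 and 0.051 m and horizontal distance between plate_center and cradle above 0.06 m and contact force between the fingers and plate below 0.05 N and linear speed of plate below 0.02 m/s), for 0.2 s.
At the end, for the whole second after the job is handed in: The oblong scale stands upright (within 0.06 rad) on a short edge on the bench, in the cradle's slot, its leading side within 4 mm of the end stop, released and at rest; no bystander has moved more than 15 mm ((angle between plate_center's own x axis and vertical below 0.06 rad or angle between plate_center's own x axis and vertical above 3.08159 rad) and x of plate_center in the frame of cradle between -0.004 and 0.003 m and y of plate_center in the frame of cradle between -0.004 and 0.004 m and height (world z) of plate_center between 0.044 and 0.051 m and angle between the z axis of plate and the y axis of cradle, either way round below 0.12 rad and contact force between the fingers and plate below 0.05 N and linear speed of plate below 0.01 m/s); the robot touches nothing.
It fails at once if a bystander is moved more than 15 mm (distance of any of brass_weight, square_frame, dial_gauge, wood_block, clear_pot, screwdriver, calculator from where it was at the start of the episode above 0.015 m).
It also fails if it takes over 61 s, if anything falls off the work surface, if the arm or the gripper's body presses on something with over 40 N, if the wrist force passes 120 N, or if a joint passes its speed limit or range.

## Working session

There is one attempt and no reset: what is moved stays moved. The work goes in short steps, Python scripts to look and compute and a tool call to move; the robot and the scene stay as the last step left them, time stands still between calls to the robot, and variables do not carry over. Pictures are saved under pics/ and viewed, at most 10 in all, crops included, and the job is handed in when it is done.

Besides the shell and the picture viewer there is one more tool, called after "Request:" by a JSON object that holds its "fn" and its "kwargs", one argument or row to a line. apply_moves: Moves the arm, as the interface text tells. Its arguments: {"type":"object","properties":{"targets":{"type":"array","items":{"type":"array","items":{"type":"number"}}},"newtons":{"type":"number"}},"required":["targets"]}

```bash
mkdir -p pics; python3 - <<'E'
from cell import *
import cv2,numpy as np,pickle
D={}
for n in("scene","top","wrist"):
    c=camera(n);D[n]=c;cv2.imwrite(f"pics/{n}0.png",c["img"][:,:,::-1]);print(n,np.round(c["intrinsics"],1).tolist(),np.round(c["cam_to_world"],3).tolist())
pickle.dump(D,open("d0.pkl","wb"))
s=get_state();print(s)
E
```

```text
scene [[479.0, 0.0, 318.8], [0.0, 479.0, 198.3], [0.0, 0.0, 1.0]] [[-0.208, -0.706, 0.677, 1.522], [0.978, -0.146, 0.148, 0.228], [-0.006, 0.693, 0.721, 1.153], [0.0, 0.0, 0.0, 1.0]]
top [[439.1, 0.0, 323.3], [0.0, 439.1, 199.3], [0.0, 0.0, 1.0]] [[0.016, 0.998, -0.062, 0.417], [-1.0, 0.017, 0.0, 0.003], [0.001, 0.062, 0.998, 1.263], [0.0, 0.0, 0.0, 1.0]]
wrist [[359.8, 0.0, 318.2], [0.0, 359.8, 205.4], [0.0, 0.0, 1.0]] [[0.26, -0.935, -0.241, 0.103], [0.966, 0.252, 0.066, 0.646], [-0.001, -0.25, 0.968, 0.383], [0.0, 0.0, 0.0, 1.0]]
{'time': 0.15, 'joint_pos': array([ 1.22343119e+00,  1.24385946e-01,  1.65132778e+00,  9.59286875e-06,
        1.36749609e+00, -8.25909244e-02]), 'joint_velocities': array([ 0.00073342, -0.00312264, -0.0037818 , -0.0001568 ,  0.00066075,
       -0.00104254]), 'effort': array([ 1.75185683e-03, -4.18190575e+01, -3.60471225e+01,  7.76270195e-02,
        4.67981421e-02, -1.07888757e-04]), 'tcp_pos': array([0.16996129, 0.62690698, 0.2276688 ]), 'tool_rot': array([ 1.32001655e-01,  9.91249166e-01, -7.88964342e-04, -1.77079631e-04]), 'wrist_force': array([-0.34688518, -0.19237001,  0.44629052]), 'torque': array([-0.02628166,  0.05378268, -0.01681259]), 'grip_force': 0.0, 'finger_gap': 0.09477974736830369}
```

View pics/top0.png

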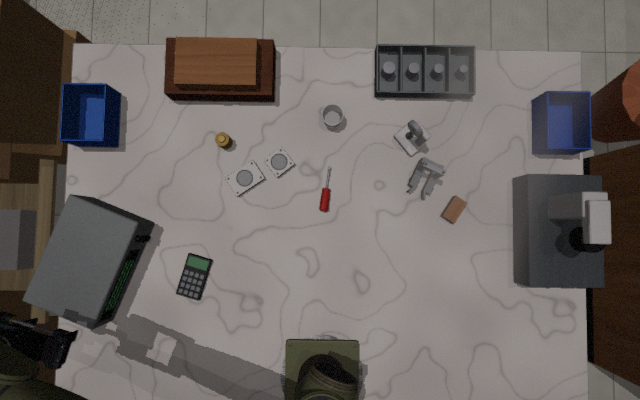

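View pics/scene0.png

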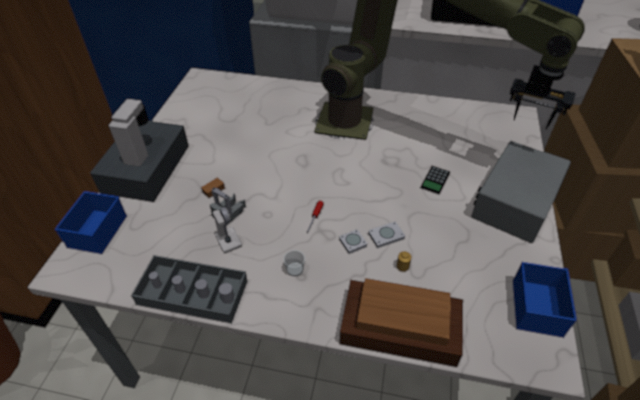

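```bash
cat > h.py <<'E'
import cv2,numpy as np,pickle
def ray(c,uv):
    K=c["intrinsics"];T=np.array(c["cam_to_world"])
    p=np.linalg.inv(K)@[uv[0],uv[1],1]
    return T[:3,3],T[:3,:3]@[p[0],-p[1],-p[2]]
def onz(c,uv,z):
    o,d=ray(c,uv);return o+d*(z-o[2])/d[2]
def proj(c,P):
    T=np.array(c["cam_to_world"]);q=T[:3,:3].T@(np.asarray(P)-T[:3,3])
    p=np.array(c["intrinsics"])@[q[0],-q[1],-q[2]];return p[:2]/p[2]
def tri(cs,uvs):
    A=np.zeros((3,3));b=np.zeros(3)
    for c,uv in zip(cs,uvs):
        o,d=ray(c,uv);d=d/np.linalg.norm(d);M=np.eye(3)-np.outer(d,d);A+=M;b+=M@o
    return np.linalg.solve(A,b)
E
python3 - <<'E'
from h import *
D=pickle.load(open("d0.pkl","rb"))
t=D["top"]["img"];s=D["scene"]["img"]
R=lambda im,x,y:cv2.resize(im[y:y+75,x:x+100],(400,300),interpolation=cv2.INTER_CUBIC)
m=np.vstack([np.hstack([R(t,205,135),R(t,380,120)]),np.hstack([R(s,330,205),R(s,180,170)])])
cv2.imwrite("pics/m1.png",m[:,:,::-1])
for uv in[(245,178),(279,162),(426,178),(412,137),(223,141)]:print(uv,onz(D["top"],uv,.02).round(3))
E
```

```text
(245, 178) [0.551 0.226 0.02 ]
(279, 162) [0.598 0.13  0.02 ]
(426, 178) [ 0.559 -0.289  0.02 ]
(412, 137) [ 0.677 -0.249  0.02 ]
(223, 141) [0.656 0.291 0.02 ]
```

View pics/m1.png

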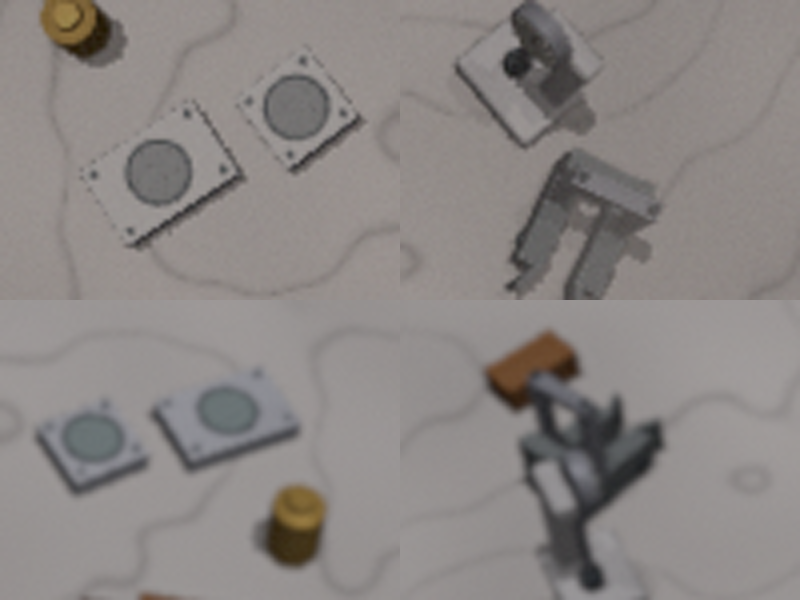

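Request:
{"fn": "apply_moves", "kwargs": {
  "targets": [
    [0,0,15,0,0,0,9.5],
    [0,0,15,0,0,0,9.5],
    [0,0,15,0,0,0,9.5],
    [39,-42,15,0,0,-0.71,9.5],
    [39,-42,15,0,0,-0.71,9.5],
    [39,-42,15,0,0,-0.71,9.5],
    [39,-42,15,0,0,-0.71,9.5],
    [39,-42,15,0,0,-0.71,9.5],
    [39,-42,15,0,0,-0.71,9.5],
    [39,-42,15,0,0,-0.71,9.5],
    [39,-42,15,0,0,-0.71,9.5],
    [39,-42,15,0,0,-0.71,9.5],
    [39,-42,15,0,0,-0.71,9.5],
    [39,-42,15,0,0,-0.71,9.5],
    [39,-42,15,0,0,-0.71,9.5],
    [39,-42,0,0,0,-0.71,9.5],
    [39,-42,0,0,0,-0.71,9.5],
    [39,-42,0,0,0,-0.71,9.5],
    [39,-42,0,0,0,-0.71,9.5]
  ]
}}

```text
time: 2.05
tcp_pos: [0.5548, 0.2057, 0.2185]
tool_rot: [0.468, 0.883, -0.006, -0.006]
wrist_force: [-1.2, 0.3, -1.9]
finger_gap: 0.0949
grip_force: 0.0
```

```bash
python3 - <<'E'
from cell import *
from h import *
c=camera("wrist");pickle.dump(c,open("w1.pkl","wb"));cv2.imwrite("pics/w1.png",c["img"][:,:,::-1])
s=get_state();print(s["time"],s["joint_pos"].round(3),s["tcp_pos"].round(4),s["tool_rot"].round(4))
D=pickle.load(open("d0.pkl","rb"))
for uv in[(225,179),(253.2,160),(265.5,179.2),(238,196.2)]:
  p=onz(D["top"],uv,.02);print(p.round(4),proj(c,p).round(1))
E
```

```text
2.1 [ 0.265  0.011  1.776 -0.     1.363 -0.331] [0.5575 0.2065 0.224 ] [ 0.4684  0.8835 -0.0033 -0.0035]
[0.5471 0.2823 0.02  ] [358.9 117.1]
[0.6028 0.2036 0.02  ] [358.1 214.3]
[0.5484 0.1672 0.02  ] [294.  213.6]
[0.4987 0.2439 0.02  ] [294.6 121.9]
```

View pics/w1.png

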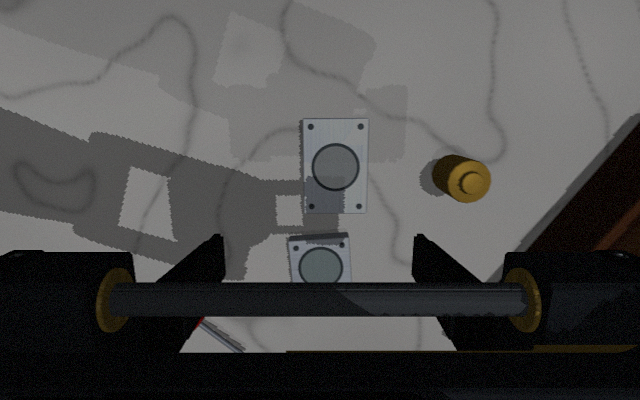

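```bash
python3 - <<'E'
from cell import *
from h import *
c=camera("wrist");c=camera("wrist");pickle.dump(c,open("w2.pkl","wb"))
s=get_state();print(s["time"],s["joint_velocities"].round(4),s["tcp_pos"].round(4),s["tool_rot"].round(4))
D=pickle.load(open("d0.pkl","rb"))
for uv in[(225,179),(253.2,160),(265.5,179.2),(238,196.2)]:
  p=onz(D["top"],uv,.02);print(p.round(4),proj(c,p).round(1))
print(proj(c,s["tcp_pos"]),c["cam_to_world"].round(3))
a=c["img"][100:250,270:400];g=cv2.resize(a,None,fx=4,fy=4,interpolation=cv2.INTER_CUBIC);cv2.imwrite("pics/w2.png",g[:,:,::-1])
E
```

```text
2.2 [ 0.0002 -0.0234 -0.049  -0.0006 -0.0066 -0.0001] [0.5613 0.2077 0.2313] [0.4683 0.8836 0.0011 0.0012]
[0.5471 0.2823 0.02  ] [349.7 114.4]
[0.6028 0.2036 0.02  ] [349.4 209.3]
[0.5484 0.1672 0.02  ] [287.  208.8]
[0.4987 0.2439 0.02  ] [287.1 119.1]
[319.79892437 271.8322597 ] [[ 0.827 -0.545 -0.14   0.521]
 [ 0.563  0.801  0.205  0.266]
 [-0.    -0.248  0.969  0.384]
 [ 0.     0.     0.     1.   ]]
```

View pics/w2.png

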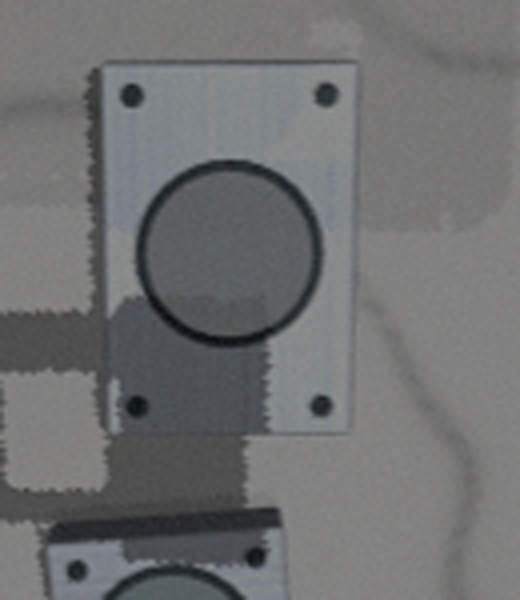

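```bash
python3 - <<'E'
from cell import *
from h import *
w=pickle.load(open("w2.pkl","rb"))
for i in range(8): c=camera("wrist")
pickle.dump(c,open("w3.pkl","wb"))
s=get_state();print(s["time"],s["joint_velocities"].round(4),s["tcp_pos"].round(4),s["tool_rot"].round(4))
t=w["img"][105:150,285:370];r=cv2.matchTemplate(c["img"],t,cv2.TM_CCOEFF_NORMED);x=cv2.minMaxLoc(r);sh=np.array(x[3])-[285,105];print(x[1],sh)
for uv in[(295.75,115.5),(359.5,115.5),(357.75,208.25),(296.75,208.25)]:
  print(onz(w,uv,.02).round(4),onz(c,uv+sh,.02).round(4))
sc=pickle.load(open("d0.pkl","rb"))["scene"]
# scene crop corners of plate: left,top,right,bottom
for uv in[(152,410),(262,368),(300,430),(193,470)]: print(onz(sc,(330+uv[0]/4,205+(uv[1]-300)/4),.02).round(4))
E
```

```text
2.6 [ 0.0004  0.007   0.0111 -0.0006 -0.0011 -0.0013] [0.5606 0.2075 0.23  ] [4.683e-01 8.836e-01 7.000e-04 7.000e-04]
0.9636199474334717 [-2 -1]
[0.5039 0.2516 0.02  ] [0.5037 0.2518 0.02  ]
[0.5556 0.2868 0.02  ] [0.5557 0.2872 0.02  ]
[0.6094 0.2094 0.02  ] [0.6096 0.2093 0.02  ]
[0.5566 0.1734 0.02  ] [0.5565 0.1732 0.02  ]
[0.5699 0.1728 0.02  ]
[0.5101 0.2511 0.02  ]
[0.5666 0.2856 0.02  ]
[0.6214 0.2108 0.02  ]
```

Request:
{"fn": "apply_moves", "kwargs": {
  "targets": [
    [0,0,5,-0.797,-0.535,0,9.5],
    [0,0,5,-0.797,-0.535,0,9.5],
    [0,0,5,-0.797,-0.535,0,9.5],
    [0,0,5,-0.797,-0.535,0,9.5],
    [0,0,5,-0.797,-0.535,0,9.5],
    [0,0,5,-0.797,-0.535,0,9.5],
    [0,0,5,-0.797,-0.535,0,9.5],
    [0,0,5,-0.797,-0.535,0,9.5]
  ]
}}

```text
time: 3.4
tcp_pos: [0.5589, 0.2081, 0.2761]
tool_rot: [0.414, 0.785, -0.219, 0.406]
wrist_force: [0.3, 0.1, 0.0]
finger_gap: 0.0946
grip_force: 0.0
```

```bash
python3 - <<'E'
from cell import *
s=get_state();print(s["time"],s["joint_pos"].round(3),s["tcp_pos"].round(4),s["tool_rot"].round(4))
E
```

```text
3.4 [ 0.652  0.041  1.861 -0.971  1.432  0.297] [0.5589 0.2081 0.2761] [ 0.4137  0.7847 -0.2195  0.4061]
```

Request:
{"fn": "apply_moves", "kwargs": {
  "targets": [
    [1,0,-3,0,0,0,9.5],
    [1,0,-3,0,0,0,9.5],
    [1,0,-3,0.797,0.535,0,9.5],
    [1,0,-3,0.797,0.535,0,9.5],
    [1,0,-3,0.797,0.535,0,9.5],
    [1,0,-3,0.797,0.535,0,9.5],
    [1,0,-3,0.797,0.535,0,9.5],
    [1,0,-13,1.303,0.875,0,9.5],
    [1,0,-13,1.303,0.875,0,9.5],
    [1,0,-13,1.303,0.875,0,9.5],
    [1,0,-13,1.303,0.875,0,9.5],
    [1,0,-13,1.303,0.875,0,9.5],
    [1,0,-13,1.303,0.875,0,9.5],
    [1,0,-13,1.303,0.875,0,9.5],
    [1,0,-13,1.303,0.875,0,9.5],
    [1,0,-13,1.303,0.875,0,9.5],
    [1,0,-13,1.303,0.875,0,9.5]
  ]
}}

```text
time: 5.1
tcp_pos: [0.5701, 0.2081, 0.1499]
tool_rot: [0.446, 0.844, 0.142, -0.264]
wrist_force: [0.9, 0.6, 0.4]
finger_gap: 0.095
grip_force: 0.0
```

```bash
python3 - <<'E'
from cell import *
from h import *
for i in range(3):c=camera("wrist")
s=get_state();print(s["time"],s["joint_pos"].round(3),s["tcp_pos"].round(4),s["tool_rot"].round(4))
pickle.dump(c,open("w4.pkl","wb"));cv2.imwrite("pics/w4.png",c["img"][:,:,::-1])
w=pickle.load(open("w3.pkl","rb"))
for p in[(.5037,.2518,.02),(.5557,.2872,.02),(.6096,.2093,.02),(.5565,.1732,.02)]:print(proj(c,p).round(1))
E
```

```text
5.25 [ 0.034  0.258  1.723  0.507  1.522 -0.684] [0.57   0.208  0.1493] [ 0.4461  0.8433  0.1418 -0.2641]
[282.3 211.8]
[354.1 211.9]
[359.1 325.9]
[277.2 325.8]
```

View pics/w4.png

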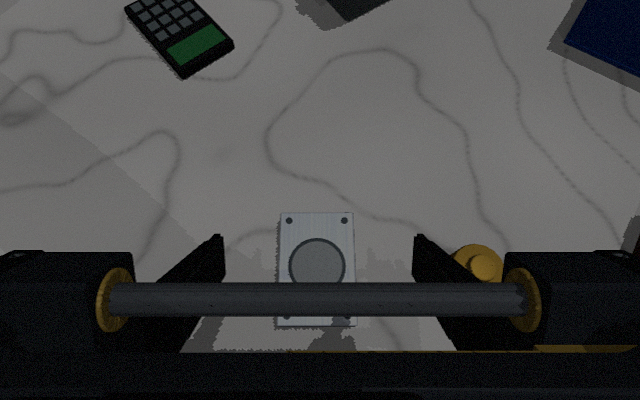

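Request:
{"fn": "apply_moves", "kwargs": {
  "targets": [
    [0,0,-5,0,0,0,9.5],
    [0,0,-9,0,0,0,9.5],
    [0,0.1,-11,0,0,0,9.5],
    [0,0.1,-12,0,0,0,9.5],
    [0,0.1,-12.5,0,0,0,9.5],
    [0,0.1,-12.8,0,0,0,9.5],
    [0,0.1,-12.8,0,0,0,9.5],
    [0,0.1,-12.8,0,0,0,5],
    [0,0.1,-12.8,0,0,0,5],
    [0,0.1,-12.8,0,0,0,5],
    [0,0.1,-12.8,0,0,0,5],
    [0,0.1,-12.8,0,0,0,5],
    [0,0.1,-12.8,0,0,0,5]
  ],
  "newtons": 45
}}

```text
time: 6.55
tcp_pos: [0.5701, 0.2082, 0.0209]
tool_rot: [0.447, 0.843, 0.142, -0.265]
wrist_force: [-1.1, 0.2, 1.6]
finger_gap: 0.0639
grip_force: 45.0
```

Request:
{"fn": "apply_moves", "kwargs": {
  "targets": [
    [0,0,3,0,0,0,5],
    [0,0,8,0,0,0,5],
    [0,0,12,0,0,0,5],
    [0,0,17,0,0,0,5],
    [0,0,17,-1.301,-0.881,0,5],
    [0,0,17,-1.301,-0.881,0,5],
    [0,0,17,-1.301,-0.881,0,5],
    [0,0,17,-1.301,-0.881,0,5],
    [0,0,17,-1.301,-0.881,0,5],
    [0,0,17,-1.301,-0.881,0,5],
    [0,0,17,-1.301,-0.881,0,5],
    [0,0,17,-1.301,-0.881,0,5],
    [0,0,17,-1.301,-0.881,0,5],
    [0,0,17,-1.301,-0.881,0,5],
    [0,0,17,-1.301,-0.881,0,5],
    [0,0,17,-1.301,-0.881,0,5],
    [0,0,17,-1.301,-0.881,0,5],
    [0,0,17,-1.301,-0.881,0,5]
  ]
}}

```text
time: 8.35
tcp_pos: [0.5707, 0.2082, 0.1914]
tool_rot: [0.415, 0.784, -0.215, 0.408]
wrist_force: [-0.1, -0.2, -2.3]
finger_gap: 0.0636
grip_force: 45.0
```

Request:
{"fn": "apply_moves", "kwargs": {
  "targets": [
    [-12.3,-42,0,0,0,-1.08,5],
    [-12.3,-42,0,0,0,-1.08,5],
    [-12.3,-42,0,0,0,-1.08,5],
    [-12.3,-42,0,0,0,-1.08,5],
    [-12.3,-42,0,0,0,-1.08,5],
    [-12.3,-42,0,0,0,-1.08,5],
    [-12.3,-42,0,0,0,-1.08,5],
    [-12.3,-42,0,0,0,-1.08,5],
    [-12.3,-42,0,0,0,-1.08,5],
    [-12.3,-42,0,0,0,-1.08,5],
    [-12.3,-42,0,0,0,-1.08,5],
    [-12.3,-42,0,0,0,-1.08,5],
    [-12.3,-42,0,0,0,-1.08,5],
    [-12.3,-42,0,0,0,-1.08,5]
  ]
}}

```text
time: 9.75
tcp_pos: [0.4478, -0.2108, 0.1908]
tool_rot: [0.758, 0.46, -0.395, 0.24]
wrist_force: [1.0, -0.6, -2.6]
finger_gap: 0.0637
grip_force: 45.0
```

```bash
python3 - <<'E'
from cell import *
from h import *
from scipy.spatial.transform import Rotation as R
for i in range(3):c=camera("wrist")
t=camera("top");s2=camera("scene");pickle.dump((c,t,s2),open("d5.pkl","wb"))
s=get_state();print(s["time"],s["joint_pos"].round(3),s["tcp_pos"].round(4),R.from_quat(s["tool_rot"]).as_matrix().round(3).tolist(),s["finger_gap"])
Z=lambda im,x,y,w,h:cv2.resize(im[y:y+h,x:x+w],(400,300),interpolation=cv2.INTER_CUBIC)
m=np.vstack([np.hstack([Z(c["img"],0,0,640,400),Z(t["img"],360,120,120,90)]),np.hstack([Z(s2["img"],160,140,120,90),Z(t["img"],400,150,60,45)])])
cv2.imwrite("pics/m5.png",m[:,:,::-1])
E
```

```text
10.0 [-0.114  0.064  1.995 -0.871  1.563  0.602] [ 0.4473 -0.2113  0.1905] [[0.265, 0.886, -0.38], [0.507, -0.463, -0.727], [-0.82, -0.0, -0.572]] 0.06345098129838567
```

View pics/m5.png

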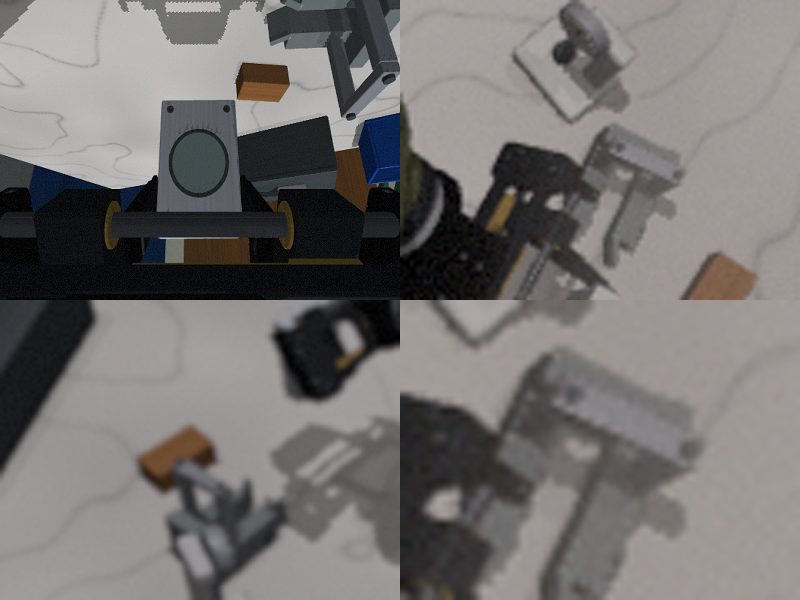

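Request:
{"fn": "apply_moves", "kwargs": {
  "targets": [
    [0,0,-4,0,0,0,5],
    [0,0,-8,0,0,0,5],
    [0,0,-10,0,0,0,5],
    [0,0,-11,0,0,0,5],
    [0,0,-11.3,0,0,0,5],
    [0,0,-11.5,0,0,0,5],
    [0,0,-11.6,0,0,0,5],
    [0,0,-11.6,0,0,0,5],
    [0,0,-11.6,0,0,0,5]
  ]
}}

```text
time: 10.9
tcp_pos: [0.4477, -0.2118, 0.0755]
tool_rot: [0.759, 0.459, -0.395, 0.24]
wrist_force: [-0.1, -0.1, -2.8]
finger_gap: 0.0637
grip_force: 45.0
```

Request:
{"fn": "apply_moves", "kwargs": {
  "targets": [
    [0,0,-0.1,0,0,0,5],
    [0,0,-0.2,0,0,0,5],
    [0,0,-0.2,0,0,0,5],
    [0,0,-0.25,0,0,0,5],
    [0,0,-0.25,0,0,0,5],
    [0,0,-0.25,0,0,0,5]
  ]
}}

```text
time: 11.5
tcp_pos: [0.4474, -0.2118, 0.0734]
tool_rot: [0.758, 0.459, -0.396, 0.24]
wrist_force: [-1.2, 3.5, 4.8]
finger_gap: 0.0637
grip_force: 45.0
```

Request:
{"fn": "apply_moves", "kwargs": {
  "targets": [
    [0,0,0,0,0,0,7],
    [0,0,0,0,0,0,9.5],
    [0,0,0,0,0,0,9.5],
    [0,0,0,0,0,0,9.5],
    [0,0,0,0,0,0,9.5]
  ]
}}

```text
time: 12.0
tcp_pos: [0.4471, -0.2117, 0.072]
tool_rot: [0.758, 0.459, -0.396, 0.239]
wrist_force: [0.2, 0.4, 0.1]
finger_gap: 0.0932
grip_force: 0.0
```

```bash
python3 - <<'E'
from cell import *
from h import *
D=pickle.load(open("d5.pkl","rb"))
a=onz(D[1],(426.2,164.5),.112);b=onz(D[1],(443.5,172.5),.112);print(a,b,np.linalg.norm(a-b))
s=get_state();print(s["time"],s["grip_force"],s["finger_gap"],s["wrist_force"])
E
```

```text
[ 0.58468049 -0.26801102  0.112     ] [ 0.56420433 -0.31366786  0.112     ] 0.05003818461993622
12.0 0.0 0.09320408488294708 [0.23013079 0.37514871 0.08903867]
```

Request:
{"fn": "apply_moves", "kwargs": {
  "targets": [
    [1.5,2.9,2.3,0,0,0,9.5],
    [4.5,8.7,7,0,0,0,9.5],
    [4.5,8.7,7,0,0,0,9.5],
    [4.5,8.7,17,0.852,-0.445,0,9.5],
    [4.5,8.7,17,0.852,-0.445,0,9.5],
    [4.5,8.7,17,0.852,-0.445,0,9.5],
    [4.5,8.7,17,0.852,-0.445,0,9.5],
    [4.5,8.7,17,0.852,-0.445,0,9.5],
    [4.5,8.7,17,0.852,-0.445,0,9.5],
    [4.5,8.7,17,0.852,-0.445,0,9.5],
    [4.5,8.7,17,0.852,-0.445,0,9.5]
  ]
}}

```text
time: 13.1
tcp_pos: [0.4914, -0.1263, 0.2425]
tool_rot: [0.856, 0.517, -0.0, 0.0]
wrist_force: [0.0, 0.5, -0.8]
finger_gap: 0.0949
grip_force: 0.0
```

Request:
{"fn": "apply_moves", "kwargs": {
  "targets": [
    [-2.2,-11,0,0,0,-1.57,9.5],
    [-2.2,-11,0,0,0,-1.57,9.5],
    [-2.2,-11,0,0,0,-1.57,9.5],
    [-2.2,-11,0,0,0,-1.57,9.5],
    [-2.2,-11,0,0,0,-1.57,9.5],
    [-2.2,-11,0,0,0,-1.57,9.5],
    [-2.2,-11,0,0,0,-1.57,9.5],
    [-2.2,-11,0,0,0,-1.57,9.5],
    [-2.2,-11,0,0,0,-1.57,9.5],
    [-2.2,-11,0,0,0,-1.57,9.5],
    [-2.2,-11,0,0,0,-1.57,9.5],
    [-2.2,-11,0,0,0,-1.57,9.5],
    [-2.2,-11,0,0,0,-1.57,9.5],
    [-2.2,-11,0,0,0,-1.57,9.5]
  ]
}}

```text
time: 14.5
tcp_pos: [0.4702, -0.2344, 0.242]
tool_rot: [0.971, -0.237, -0.0, -0.0]
wrist_force: [-0.2, 1.4, -0.6]
finger_gap: 0.0954
grip_force: 0.0
```

```bash
python3 - <<'E'
from cell import *
from h import *
from scipy.spatial.transform import Rotation as R
for i in range(4):c=camera("wrist")
pickle.dump(c,open("w6.pkl","wb"))
s=get_state();print(s["time"],s["joint_pos"].round(3),s["tcp_pos"].round(4),R.from_quat(s["tool_rot"]).as_matrix().round(3).tolist(),s["finger_gap"])
a=c["img"][0:270,140:500];cv2.imwrite("pics/w6.png",cv2.resize(a,None,fx=2.2,fy=2.2,interpolation=cv2.INTER_CUBIC)[:,:,::-1])
E
```

```text
14.7 [-5.650e-01 -1.630e-01  1.910e+00  1.000e-03  1.395e+00  1.486e+00] [ 0.4701 -0.2347  0.2421] [[0.887, -0.462, -0.0], [-0.462, -0.887, 0.001], [-0.001, -0.001, -1.0]] 0.09465598158257683
```

View pics/w6.png

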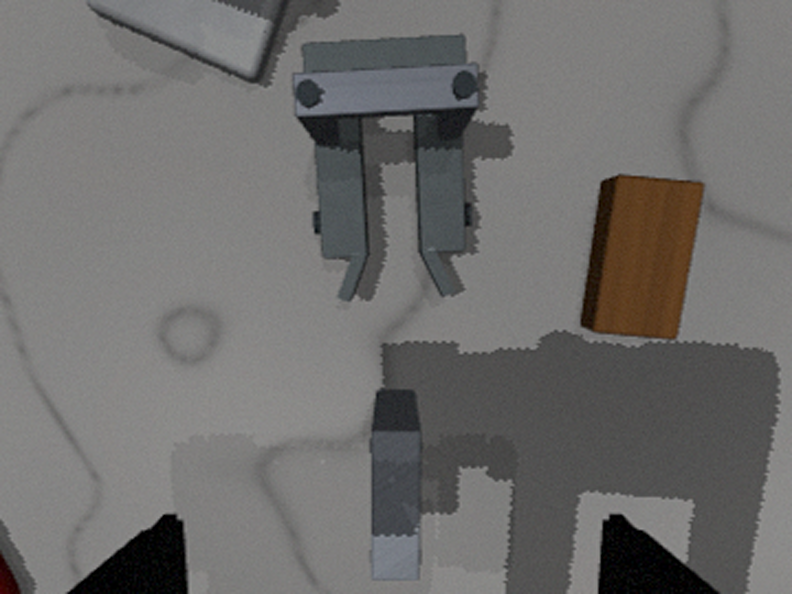

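```bash
python3 - <<'E'
from h import *
c=pickle.load(open("w6.pkl","rb"))
q=lambda u,v,z:onz(c,(140+u/2.2,v/2.2),z)
P=[q(*p,.095) for p in[(372,431),(421,431),(419,579),(373,579)]]
pc=np.mean(P,0);d=(P[0]+P[1]-P[2]-P[3])[:2];print("plate",pc.round(4),np.degrees(np.arctan2(d[1],d[0])),np.linalg.norm(d)/2,[np.linalg.norm(P[0]-P[1]),np.linalg.norm(P[3]-P[2])])
L,Rr=q(309,93,.113),q(464,84,.113);y=(L-Rr)[:2];print("screws",L,Rr,np.linalg.norm(y));a=np.arctan2(y[1],y[0])-np.pi/2
B=[q(*p,.112) for p in[(295,115),(477,107),(476,64),(294,73)]];bc=np.mean(B,0);y2=(B[0]+B[3]-B[1]-B[2])[:2];a2=np.arctan2(y2[1],y2[0])-np.pi/2
print("bridge",bc,np.linalg.norm(y2)/2)
C=[q(361,140,.035),q(367,250,.035),q(416,140,.035),q(421,250,.035)]
for i,j in((0,1),(2,3)):
  v=(C[i]-C[j]);print("cheek",np.degrees(np.arctan2(v[1],v[0])))
ax=np.array([np.cos(a2),np.sin(a2)]);print(np.degrees([a,a2]))
o=bc[:2]-.02*ax;print("origin from bridge",o)
ay=np.array([-ax[1],ax[0]])
for n,X in zip("iiii",C):print("cheek pts in cradle",(X[:2]-o)@ax,(X[:2]-o)@ay)
print("plate in cradle",(pc[:2]-o)@ax,(pc[:2]-o)@ay)
# two-view bridge height
t=pickle.load(open("d5.pkl","rb"))[1]
print(tri([c,t],[(140+309/2.2,93/2.2),(426.2,164.5)]),tri([c,t],[(140+464/2.2,84/2.2),(443.5,172.5)]))
E
```

```text
plate [ 0.4421 -0.2207  0.095 ] -27.531840163045192 0.06255266156117005 [np.float64(0.0192308981958901), np.float64(0.01895778038250119)]
screws [ 0.5894365  -0.26418881  0.113     ] [ 0.56813501 -0.31119791  0.113     ] 0.05161015818391341
bridge [ 0.57872875 -0.28727217  0.112     ] 0.06080684916806159
cheek -24.651084211330435
cheek -24.217899357552174
[-24.3769661  -24.97723106]
origin from bridge [ 0.56059923 -0.278827  ]
cheek pts in cradle 0.014394581756925064 0.01152219368599081
cheek pts in cradle -0.0314850254890784 0.011261028706508665
cheek pts in cradle 0.013378700349080959 -0.012100792021656395
cheek pts in cradle -0.032509509016754035 -0.012708976650842146
plate in cradle -0.13195267160868376 0.002605152526224244
[ 0.58371774 -0.2638901   0.13171899] [ 0.56363189 -0.30811672  0.13236725]
```

Request:
{"fn": "apply_moves", "kwargs": {
  "targets": [
    [-4,2,0,0,0,0,5],
    [-4,2,0,0,0,0,5],
    [-4,2,-5,0,0,0,5],
    [-4,2,-10,0,0,0,5],
    [-4,2,-14,0,0,0,5],
    [-4,2,-15.5,0,0,0,5],
    [-4,2,-15.9,0,0,0,5],
    [-4,2,-15.9,0,0,0,5],
    [-4,2,-15.9,0,0,0,5]
  ],
  "newtons": 10
}}

```text
time: 15.6
tcp_pos: [0.4314, -0.2155, 0.085]
tool_rot: [0.971, -0.238, 0.001, 0.0]
wrist_force: [0.8, -0.3, 1.0]
finger_gap: 0.0504
grip_force: 0.0
```

Request:
{"fn": "apply_moves", "kwargs": {
  "targets": [
    [0,0,0,0,0,0,3.5],
    [0,0,0,0,0,0,2.6],
    [0,0,0,0,0,0,2.2],
    [0,0,0,0,0,0,1.5],
    [0,0,0,0,0,0,1.5],
    [0,0,0,0,0,0,1.5],
    [0,0,0,0,0,0,1.5]
  ],
  "newtons": 20
}}

```text
time: 16.3
tcp_pos: [0.4302, -0.2148, 0.0834]
tool_rot: [0.971, -0.238, -0.0, -0.0]
wrist_force: [-0.6, 0.1, 2.5]
finger_gap: 0.02
grip_force: 20.0
```

Request:
{"fn": "apply_moves", "kwargs": {
  "targets": [
    [0.5,-0.3,0,0,0,0.01,1.5],
    [1.2,-0.8,0,0,0,0.02,1.5],
    [2,-1.3,0,0,0,0.035,1.5],
    [2.7,-1.7,0,0,0,0.047,1.5],
    [3.2,-1.95,0,0,0,0.053,1.5],
    [3.2,-1.95,0,0,0,0.053,1.5],
    [3.2,-1.95,0,0,0,0.053,1.5],
    [3.2,-1.95,0,0,0,0.053,1.5]
  ]
}}

```text
time: 17.1
tcp_pos: [0.4627, -0.2345, 0.0834]
tool_rot: [0.977, -0.212, 0.001, -0.0]
wrist_force: [1.5, -1.3, 0.4]
finger_gap: 0.02
grip_force: 20.0
```

```bash
python3 - <<'E'
from cell import *
from h import *
from scipy.spatial.transform import Rotation as R
for i in range(3):c=camera("wrist")
pickle.dump(c,open("w7.pkl","wb"))
s=get_state();print(s["time"],s["tcp_pos"].round(4),R.from_quat(s["tool_rot"]).as_matrix().round(3).tolist(),s["wrist_force"].round(1))
a=c["img"][0:270,140:500];cv2.imwrite("pics/w7.png",cv2.resize(a,None,fx=2.2,fy=2.2,interpolation=cv2.INTER_CUBIC)[:,:,::-1])
E
```

```text
17.25 [ 0.4625 -0.2344  0.0834] [[0.91, -0.415, 0.001], [-0.415, -0.91, 0.0], [0.001, -0.001, -1.0]] [ 1.3 -0.4  1.3]
```

View pics/w7.png

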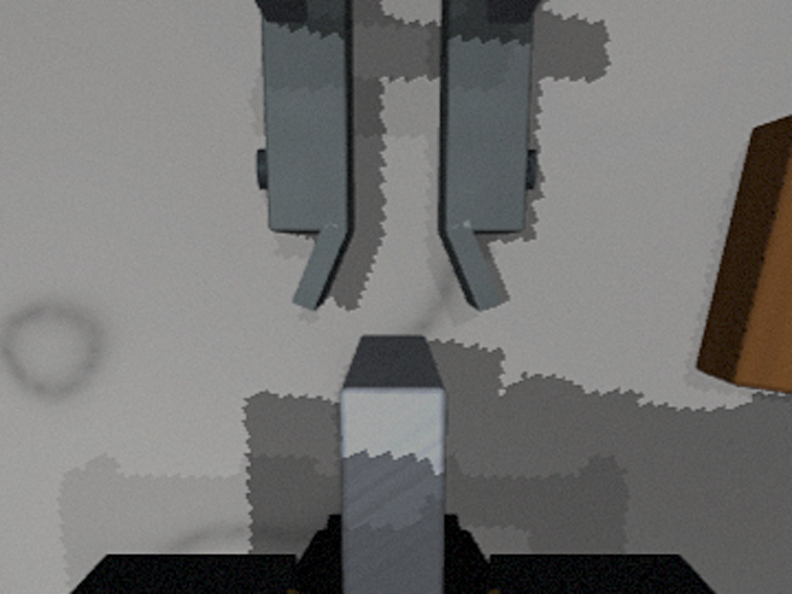

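Request:
{"fn": "apply_moves", "kwargs": {
  "targets": [
    [0.35,-0.2,0,0,0,0,1.5],
    [0.89,-0.46,0,0,0,0,1.5],
    [1.62,-0.79,0,0,0,0,1.5],
    [2.35,-1.12,0,0,0,0,1.5],
    [3.07,-1.46,0,0,0,0,1.5],
    [3.8,-1.79,0,0,0,0,1.5],
    [4.53,-2.12,0,0,0,0,1.5],
    [4.53,-2.12,0,0,0,0,1.5]
  ]
}}

```text
time: 18.05
tcp_pos: [0.5077, -0.2554, 0.0834]
tool_rot: [0.977, -0.212, -0.0, -0.001]
wrist_force: [-0.7, 1.2, 4.7]
finger_gap: 0.02
grip_force: 20.0
```

Request:
{"fn": "apply_moves", "kwargs": {
  "targets": [
    [0.55,-0.25,0,0,0,0,1.5],
    [1.18,-0.54,0,0,0,0,1.5],
    [1.82,-0.83,0,0,0,0,1.5],
    [2.46,-1.12,0,0,0,0,1.5],
    [3.1,-1.41,0,0,0,0,1.5],
    [3.55,-1.62,0,0,0,0,1.5],
    [3.55,-1.62,0,0,0,0,1.5],
    [3.55,-1.62,0,0,0,0,1.5]
  ]
}}

```text
time: 18.85
tcp_pos: [0.5424, -0.2713, 0.0834]
tool_rot: [0.977, -0.212, -0.001, -0.001]
wrist_force: [-2.1, 1.1, 6.3]
finger_gap: 0.02
grip_force: 20.0
```

Request:
{"fn": "apply_moves", "kwargs": {
  "targets": [
    [0.09,-0.04,0,0,0,0,1.5],
    [0.18,-0.08,0,0,0,0,1.5],
    [0.27,-0.12,0,0,0,0,1.5],
    [0.36,-0.17,0,0,0,0,1.5],
    [0.46,-0.21,0,0,0,0,1.5],
    [0.46,-0.21,0,0,0,0,1.5],
    [0.46,-0.21,0,0,0,0,1.5]
  ]
}}

```text
time: 19.55
tcp_pos: [0.5465, -0.2731, 0.0836]
tool_rot: [0.977, -0.212, -0.001, -0.001]
wrist_force: [-4.6, 2.4, 7.9]
finger_gap: 0.0197
grip_force: 20.0
```

Request:
{"fn": "apply_moves", "kwargs": {
  "targets": [
    [0.09,-0.04,0,0,0,0,1.5],
    [0.09,-0.04,0,0,0,0,1.5],
    [0.18,-0.08,0,0,0,0,1.5],
    [0.18,-0.08,0,0,0,0,1.5],
    [0.18,-0.08,0,0,0,0,1.5]
  ]
}}

```text
time: 20.05
tcp_pos: [0.5482, -0.2739, 0.0836]
tool_rot: [0.977, -0.212, -0.002, -0.001]
wrist_force: [-3.5, 2.9, 7.1]
finger_gap: 0.0199
grip_force: 20.0
```

Not at the stop yet by force; continue gently.

Request:
{"fn": "apply_moves", "kwargs": {
  "targets": [
    [0.09,-0.04,0,0,0,0,1.5],
    [0.09,-0.04,0,0,0,0,1.5],
    [0.18,-0.08,0,0,0,0,1.5],
    [0.18,-0.08,0,0,0,0,1.5],
    [0.18,-0.08,0,0,0,0,1.5]
  ]
}}

```text
time: 20.55
tcp_pos: [0.5498, -0.2746, 0.0836]
tool_rot: [0.977, -0.212, -0.002, -0.001]
wrist_force: [-5.3, 3.0, 8.9]
finger_gap: 0.0198
grip_force: 20.0
```

Request:
{"fn": "apply_moves", "kwargs": {
  "targets": [
    [0.09,-0.04,0,0,0,0,1.5],
    [0.09,-0.04,0,0,0,0,1.5],
    [0.18,-0.08,0,0,0,0,1.5],
    [0.18,-0.08,0,0,0,0,1.5],
    [0.18,-0.08,0,0,0,0,1.5]
  ]
}}

```text
time: 21.05
tcp_pos: [0.55, -0.2747, 0.0836]
tool_rot: [0.977, -0.212, -0.004, -0.001]
wrist_force: [-11.9, 4.5, 13.5]
finger_gap: 0.0195
grip_force: 20.0
```

Request:
{"fn": "apply_moves", "kwargs": {
  "targets": [
    [-0.09,0.04,0,0,0,0,1.5],
    [-0.13,0.06,0,0,0,0,1.5],
    [-0.13,0.06,0,0,0,0,1.5],
    [-0.13,0.06,0,0,0,0,2.4],
    [-0.13,0.06,0,0,0,0,4.5],
    [-0.13,0.06,0,0,0,0,4.5],
    [-0.13,0.06,0,0,0,0,4.5]
  ]
}}

```text
time: 21.75
tcp_pos: [0.5514, -0.2753, 0.0826]
tool_rot: [0.977, -0.212, -0.0, -0.001]
wrist_force: [-0.3, -0.3, 0.1]
finger_gap: 0.042
grip_force: 0.0
```

Request:
{"fn": "apply_moves", "kwargs": {
  "targets": [
    [-0.1,0.1,2,0,0,0,4.5],
    [-0.1,0.1,5,0,0,0,4.5],
    [-0.1,0.1,9,0,0,0,4.5],
    [-5,2.3,14,0,0,0,4.5],
    [-8,3.6,14,0,0,0,4.5],
    [-8,3.6,14,0,0,0,4.5],
    [-8,3.6,14,0,0,0,4.5],
    [-8,3.6,14,0,0,0,4.5]
  ]
}}

```text
time: 22.55
tcp_pos: [0.472, -0.2396, 0.2224]
tool_rot: [0.977, -0.212, -0.0, -0.001]
wrist_force: [0.7, 0.3, 0.2]
finger_gap: 0.0447
grip_force: 0.0
```

```bash
python3 - <<'E'
from cell import *
from h import *
for i in range(3):c=camera("wrist")
t=camera("top");s2=camera("scene");pickle.dump((c,t,s2),open("w8.pkl","wb"))
s=get_state();print(s["time"],s["tcp_pos"].round(4))
Z=lambda im,x,y,w,h,W,H:cv2.resize(im[y:y+h,x:x+w],(W,H),interpolation=cv2.INTER_CUBIC)
m=np.hstack([Z(c["img"],200,0,240,270,533,600),np.vstack([Z(t["img"],380,120,80,90,267,300),Z(s2["img"],180,150,80,90,267,300)])])
cv2.imwrite("pics/m8.png",m[:,:,::-1])
E
```

```text
22.8 [ 0.472  -0.2396  0.2221]
```

View pics/m8.png

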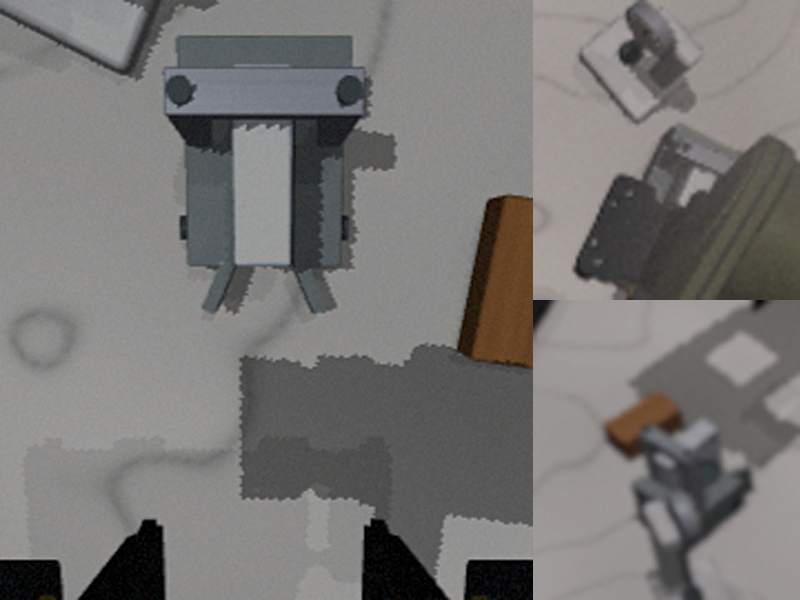

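```bash
python3 - <<'E'
from h import *
c=pickle.load(open("w8.pkl","rb"))[0]
q=lambda u,v,z:onz(c,(200+u/2.2208,v/2.2222),z)[:2]
b=[q(165,115,.112),q(364,115,.112),q(364,68,.112),q(165,68,.112)];o=np.mean(b,0)
y=b[0]+b[3]-b[1]-b[2];y/=np.linalg.norm(y);x=np.array([y[1],-y[0]])
o=o-.02*x
for n,p in dict(rearL=q(233,264,.095),rearR=q(291,264,.095),front=q(262,65,.095),bridgefront=b[0],stopfarL=q(178,37,.06),stopfarR=q(352,37,.06),cheekL=q(190,266,.035),cheekR=q(340,266,.035)).items():print(n,((p-o)@x).round(4),((p-o)@y).round(4))
E
```

```text
rearL -0.0317 0.0108
rearR -0.0317 -0.0092
front 0.031 0.0008
bridgefront 0.0133 0.0308
stopfarL 0.0474 0.0313
stopfarR 0.0474 -0.0316
cheekL -0.0336 0.031
cheekR -0.0335 -0.0316
```

Rear edge at −31.7 mm and lateral offset +0.8 mm: the scale is home, upright and clear of the robot.

```bash
python3 -c "
from cell import *
print(close_job())"
```

```text
the job is handed in; nothing more can be done
None
```

The oblong scale was stood upright and let go on the open bench, then slid under the bridge to the end stop and released. By my camera measurement it is within about 1 mm of home. I saw no bystander move in the pictures, and I handed the job in at about 23 s.

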